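# Key the code 3-1-4 into a push-button door lock

## Task

A mechanical push-button door lock lies on the bench for a code test; its four buttons stay in once pressed. Counting the button nearest the round thumb-turn as number one, press button three, then one, then four, each with a light fingertip push until it is fully in. Leave button two out, do not pick anything up, and leave the lock and the things around it where they are.

Things in the scene. Friction and masses are not known exactly. Their poses are not given: they have to be found in the camera images.
- code_lock: push-button door lock (1.5 kg, loose) on its back: plate 70 x 206 mm, dark case 60 x 196 mm, face 26 mm above the bench. Origin on the bench under the middle of the button row; z up, y along the row from button 1 to 4, x across. Buttons 1 to 4 at y = -57, -19, 19, 57 mm; round thumb-turn 38 mm wide, 56 mm high at y = -98 mm, the right-hand end seen from the robot
- button_1_top (a point): centre of the flat top of button 1 (the one nearest the round thumb-turn): round steel button 20 mm in diameter, its top 15 mm above the case face (41 mm above the bench) while out, 5 mm above the face when fully in; moves with the button
- button_1 (a joint): how far button 1 is pressed in, m: 0 out, 0.010 fully in against its hard stop; it pushes straight down against about 2.5 N of friction, has no spring and stays where it is left. More than 40 N is too hard
- button_2_top (a point): centre of the flat top of button 2 (second from the thumb-turn; it must stay out): round steel button 20 mm in diameter, its top 15 mm above the case face (41 mm above the bench) while out, 5 mm above the face when fully in; moves with the button
- button_2 (a joint): how far button 2 is pressed in, m: 0 out, 0.010 fully in against its hard stop; it pushes straight down against about 2.5 N of friction, has no spring and stays where it is left. More than 40 N is too hard
- button_3_top (a point): centre of the flat top of button 3 (third from the thumb-turn): round steel button 20 mm in diameter, its top 15 mm above the case face (41 mm above the bench) while out, 5 mm above the face when fully in; moves with the button
- button_3 (a joint): how far button 3 is pressed in, m: 0 out, 0.010 fully in against its hard stop; it pushes straight down against about 2.5 N of friction, has no spring and stays where it is left. More than 40 N is too hard
- button_4_top (a point): centre of the flat top of button 4 (the one farthest from the thumb-turn): round steel button 20 mm in diameter, its top 15 mm above the case face (41 mm above the bench) while out, 5 mm above the face when fully in; moves with the button
- button_4 (a joint): how far button 4 is pressed in, m: 0 out, 0.010 fully in against its hard stop; it pushes straight down against about 2.5 N of friction, has no spring and stays where it is left. More than 40 N is too hard
- cylinder: bystander, loose: brass lock cylinder 17 x 68 x 33 mm lying beside the lock; origin under its centre
- padlock: bystander, loose: brass padlock standing upright beside the lock, 18 x 42 x 66 mm; origin under its centre
- cam: bystander, loose: small bright cam lock standing face down beside the lock, 25 x 40 mm, 26 mm tall; origin under its centre
- brass_key: bystander, loose: brass lever key lying beside the lock, 75 x 26 x 8 mm; origin under its centre
- bench_grinder: fixed obstacle: bench grinder on the robot's left, up to 370 mm above the bench, between the arm's start and the lock; origin under its middle. A fixed red key machine also stands in front of the robot, nearer than the lock, its black tower 380 mm tall: travel above both and come down over the lock

How it is judged:
By the outcome, as a careful person would: the job done as asked, in the order asked, and still so for the second after the job is handed in, with the robot touching nothing.
It also fails if it takes over 53 s, if anything falls off the work surface, if the arm or the gripper's body presses on something with over 40 N, if the wrist force passes 120 N, or if a joint passes its speed limit or range.

## Robot

A 7-joint arm with a two-finger parallel gripper is mounted at the origin on a cart in front of the work surface, level with it; the furniture and walls round the work are solid. World frame = base frame: x ahead of the robot, y to its left, z up, the work surface at z = 0. Lengths are in m, angles in rad, forces in N, time in s.
With the tool pointing down it reaches from about 0.425 to 0.825 m from the base axis. Payload 3.6 kg.
Tool frame: the origin (TCP) lies midway between the tips of the shut fingers; the grasp point (between the pads) lies 19 mm behind it; z points along the fingers, y is the line along which they close (so a half turn about z gives the same grasp; the last joint's range is limited). The gripper opens to 93 mm and grips with 3 to 60 N. Pads are 15 mm wide; open, the fingers measure 128 mm over their backs; the gripper's body (75 mm by 188 mm) begins 65 mm behind the grasp point.
Start: joints at [-1.204, 0.615, -0.013, 1.423, 0.008, 1.103, -0.04], TCP at [0.249, 0.6, 0.219] pointing down, gripper open.
Joint ranges: [-3.12, 3.12], [-0.3, 2.06], [-1.34, 1.32], [0.26, 2.42], [-1.36, 4.5], [0.01, 1.98], [-2.84, 2.84]. Speed limits (rad/s): [2.79, 2.79, 3.14, 3.14, 3.14, 3.14, 3.14].

## Interface

Orientations are given as a 3x3 rotation matrix whose columns are the frame's x, y, z axes.
In Python, from workcell import telemetry, optics, ticket gives the robot as it stands.
- The arm moves only by the shell command python3 -m jog 'ROWS'. ROWS is JSON, a list of rows, each a list of 7 numbers: the shift along the tool's x, y, z scaled (see below), then the turn, a rotation vector about the tool's x, y, z scaled (see below), then the opening, from 0 (shut) to 1 (fully open). In form: [[x, y, z, wx, wy, wz, gripper], ...]. A call has 1 to 8 rows; each row is the pose to reach, as a shift and turn from the pose commanded when the call began, along the tool's axes at that moment; what a row does not reach only later rows make up. The controller multiplies each number of a shift by 80 cm and each number of a turn by pi/4 rad. A row lasts 1/10 s, in which the tool goes at most 50 mm and 8.59 degrees, less where a joint would pass 70% of its speed; a pose out of reach is approached as far as the arm can. A call with a number of a shift or a turn outside -1 to 1 is refused whole. A call with a gripper value outside its range is refused whole. The fingers move at their own pace and stop on an object; the grip force is fixed at half the most. Time passes only in rows, so rows that repeat a pose let the fingers close. It gives the time, the measured TCP pose, the force, the opening and the grip force at its end, in the units of the state.
- telemetry.observe(): the state, without advancing time (a new reading comes with each control period).
- optics.get_image(name): name is "side" or "top" or "wrist"; returns a dict with "image" (384x512x3 uint8, blue, green, red), "fx", "fy", "cx", "cy" (pixels), "dist" ([k1, k2, p1, p2, k3] as OpenCV has them; the pictures are not rectified), "world_from_camera" (4x4, takes a point from camera to world coordinates); the wrist camera has in their place "hand_eye" (4x4, takes a point from camera to tool coordinates, whose origin is the TCP and whose axes are the flange's). Camera axes: x right, y down, z forward; pixel columns grow to the right and rows downward; lengths in m; the calibration is good to about 2 mm. A picture is of the moment at which its call begins: read the wrist's pose just before it. There is no depth.
- ticket.sign_off(): hands the job in; it is judged then, once.
The state is a dict: "t": time; "qpos": joint angles; "joint_vel": joint speeds; "effort": joint torques, N m; "tcp_pos": TCP position; "tcp_rot": TCP orientation; "force": force on the tool from outside, world axes, zero at the start; "ft_torque": the same for the moment, N m; "gripper_width": finger opening in m; "finger_force": force on a finger pad.
Only numpy, scipy, OpenCV 4.12 (cv2) and the standard library are available. Lean on these libraries where they do the work, as an engineer would, in place of code of your own. Each camera call takes 0.05 s, during which the arm holds its last target. There are 200 camera calls.

## Working session

There is one attempt and no reset: what is moved stays moved. The work goes in short steps, Python scripts to look and compute and a shell command to move; the robot and the scene stay as the last step left them, time stands still between calls to the robot, and variables do not carry over. Pictures are saved under pics/ and viewed, at most 10 in all, crops included, and the job is handed in when it is done.

```bash
mkdir -p pics; python3 - <<'E'
from workcell import telemetry, optics
import cv2
s=telemetry.observe(); print(s['t'],s['tcp_pos'],s['tcp_rot'],s['gripper_width'],s['force'])
for n in('top','side'):
    d=optics.get_image(n); cv2.imwrite(f'pics/{n}0.png',d['image'])
    print(n,d['fx'],d['cx'],d['cy'],d['dist'],d['world_from_camera'])
E
```

```text
0.0 [0.24909665 0.59951124 0.21749314] [[-9.23484878e-01  3.83633682e-01 -9.37637919e-04]
 [ 3.83634824e-01  9.23481777e-01 -2.39366911e-03]
 [-5.24005607e-05 -2.57022778e-03 -9.99996696e-01]] 0.09264758732245723 [-0.51898507  0.77518001  0.12834901]
top 386.57188280285226 253.7569872472762 202.6410037761825 [-0.07697025  0.          0.          0.          0.        ] [[ 0.12313639 -0.97191712  0.20053562  0.35318073]
 [-0.99237098 -0.1218368   0.01885801 -0.04439619]
 [ 0.00610419 -0.20132784 -0.97950489  1.2809301 ]
 [ 0.          0.          0.          1.        ]]
side 477.66352611984604 263.11847517773947 187.50688388326802 [0.06603141 0.         0.         0.         0.        ] [[ 0.8330999  -0.32357532  0.44860178  0.06075941]
 [-0.55311757 -0.49079507  0.6731873  -0.84755132]
 [ 0.00234474 -0.80896181 -0.58785653  0.77632348]
 [ 0.          0.          0.          1.        ]]
```

View pics/top0.png

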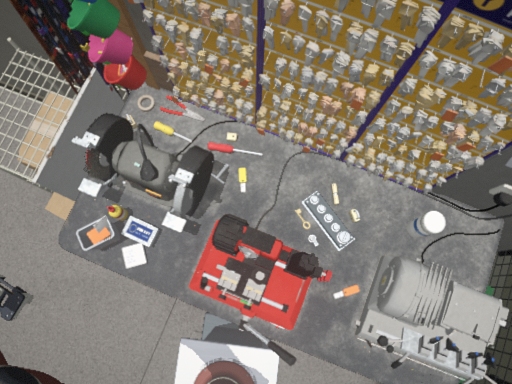

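View pics/side0.png

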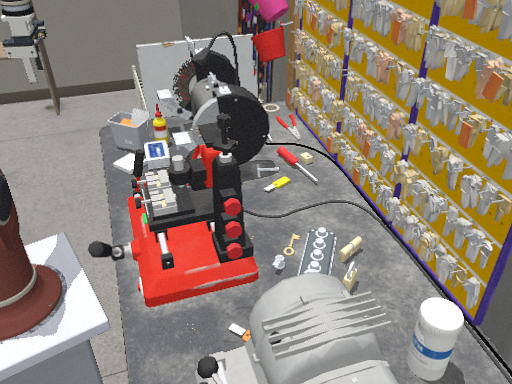

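The top view shows the lock at about (328,220), running from (312,199) to (345,240). The key lies to its left, the cam lock below, and the cylinder and padlock to its right. In the side view the lock is at about (318,250). Next I'll zoom in on both.

```bash
python3 - <<'E'
import cv2,numpy as np
a=cv2.imread('pics/top0.png')[180:260,285:375]; b=cv2.imread('pics/side0.png')[215:300,270:370]
a=cv2.resize(a,(400*90//80+0,400),interpolation=cv2.INTER_CUBIC); a=cv2.resize(cv2.imread('pics/top0.png')[180:260,290:370],(400,400),interpolation=cv2.INTER_CUBIC)
b=cv2.resize(cv2.imread('pics/side0.png')[220:300,280:360],(400,400),interpolation=cv2.INTER_CUBIC)
cv2.imwrite('pics/crop0.png',np.hstack([a,b]))
E
```

```text
(no output)
```

View pics/crop0.png

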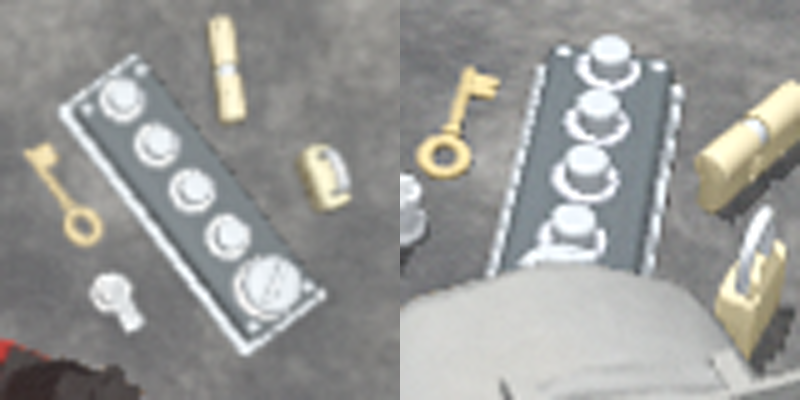

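Crop pixels are 5x, top offset (290,180) and side offset (280,220). In the top crop the buttons from 4 to 1 are at (123,97), (157,143), (192,188), (229,234), with the thumb-turn at (268,285). The side view agrees.

```bash
cat > h.py <<'E'
import numpy as np,cv2
from workcell import telemetry, optics
def ray(d,px,T=None):
    T=d['world_from_camera'] if T is None else T
    T=np.array(T); K=np.array([[d['fx'],0,d['cx']],[0,d['fy'],d['cy']],[0,0,1]])
    u=cv2.undistortPoints(np.array([[px]],float),K,np.array(d['dist']))[0,0]
    return T[:3,3],T[:3,:3]@np.array([u[0],u[1],1])
def onz(d,px,z,T=None):
    o,r=ray(d,px,T); return o+r*(z-o[2])/r[2]
E
python3 - <<'E'
from h import *
t=optics.get_image('top'); s=optics.get_image('side')
f=lambda p:(290+p[0]/5-.4,180+p[1]/5-.4); g=lambda p:(280+(p[0]-400)/5-.4,220+p[1]/5-.4)
A=[onz(t,f(p),.041) for p in [(230,233),(194,187),(159,142),(125,95)]]
B=[onz(s,g(p),.041) for p in [(573,218),(585,160),(599,103),(611,50)]]
A=np.array(A);B=np.array(B);print(A.round(4),B.round(4))
for X in(A,B):
    v=X[3]-X[0];print(np.linalg.norm(v),np.degrees(np.arctan2(v[1],v[0])))
for p in [(268,284)]:print('turn',onz(t,f(p),.056))
for p in [(225,68,.015),(325,178,.04),(115,295,.02),(65,195,.004)]:print(onz(t,f(p[:2]),p[2]).round(3))
for p in [(300,255),(290,265),(317,262),(318,278),(230,235)]:
  print('tower?',p,[onz(t,p,z).round(3) for z in(.38,.2)])
q=telemetry.observe();w=optics.get_image('wrist');print(w['hand_eye'],w['fx'],w['cx'],w['cy'])
E
```

```text
[[ 0.5625 -0.2941  0.041 ]
 [ 0.5899 -0.2681  0.041 ]
 [ 0.6168 -0.2427  0.041 ]
 [ 0.6454 -0.2176  0.041 ]] [[ 0.5606 -0.2961  0.041 ]
 [ 0.5873 -0.271   0.041 ]
 [ 0.616  -0.2454  0.041 ]
 [ 0.6438 -0.2201  0.041 ]]
0.11282947628245568 42.733212142216146
0.11273270303115378 42.41256191267625
turn [ 0.53017603 -0.31815377  0.056     ]
[ 0.679 -0.287  0.015]
[ 0.607 -0.354  0.04 ]
[ 0.516 -0.226  0.02 ]
[ 0.581 -0.189  0.004]
tower? (300, 255) [array([ 0.428, -0.149,  0.38 ]), array([ 0.443, -0.17 ,  0.2  ])]
tower? (290, 265) [array([ 0.402, -0.128,  0.38 ]), array([ 0.412, -0.145,  0.2  ])]
tower? (317, 262) [array([ 0.416, -0.19 ,  0.38 ]), array([ 0.429, -0.219,  0.2  ])]
tower? (318, 278) [array([ 0.38 , -0.196,  0.38 ]), array([ 0.386, -0.226,  0.2  ])]
tower? (230, 235) [array([0.454, 0.019, 0.38 ]), array([0.474, 0.031, 0.2  ])]
[[-6.91950767e-04 -9.69895616e-01 -2.43520050e-01  6.78870467e-02]
 [ 9.99999758e-01 -6.87349933e-04 -1.03863779e-04 -7.40724911e-04]
 [-6.66464664e-05 -2.43520063e-01  9.69895857e-01 -1.66528264e-01]
 [ 0.00000000e+00  0.00000000e+00  0.00000000e+00  1.00000000e+00]] 267.9761624352032 254.10871874297334 198.91963979382152
```

Both views agree within 3 mm: row centre about (0.603, -0.257), direction from button 1 to 4 about 42.6°. I'll lift first, with the fingers shut, then travel high.

```bash
python3 -m jog '[[0,0,-0.32,0,0,0,0],[0,0,-0.32,0,0,0,0],[0,0,-0.32,0,0,0,0],[0,0,-0.32,0,0,0,0],[0,0,-0.32,0,0,0,0],[0,0,-0.32,0,0,0,0],[0,0,-0.32,0,0,0,0]]'
```

```text
t: 0.95
tcp_pos: [0.2496, 0.6007, 0.4762]
tcp_rot: [[-0.923, 0.384, 0.001], [0.384, 0.923, 0.004], [0.0, 0.004, -1.0]]
force: [-0.4, -0.1, 0.4]
gripper_width: 0.0417
finger_force: 0.0
```

```bash
python3 -m jog '[[-0.62,-0.35,0,0,0,1,0],[-0.62,-0.35,0,0,0,1,0],[-0.62,-0.35,0,0,0,1,0],[-0.62,-0.35,0,0,0,1,0],[-0.62,-0.35,0,0,0,1,0],[-0.62,-0.35,0,0,0,1,0],[-0.62,-0.35,0,0,0,1,0],[-0.62,-0.35,0,0,0,1,0]]'; python3 -m jog '[[0,0,0,0,0,0,0]]'
```

```text
t: 1.75
tcp_pos: [0.4958, 0.2829, 0.4721]
tcp_rot: [[-0.382, 0.924, -0.004], [0.924, 0.382, -0.002], [-0.001, -0.005, -1.0]]
force: [0.4, 0.3, -0.5]
gripper_width: 0.0005
finger_force: 0.0
t: 1.85
tcp_pos: [0.4998, 0.2758, 0.4721]
tcp_rot: [[-0.366, 0.93, -0.001], [0.93, 0.366, -0.008], [-0.007, -0.004, -1.0]]
force: [0.1, 0.1, -0.2]
gripper_width: 0.0007
finger_force: 0.0
```

```bash
python3 -m jog '[[-0.66,-0.10,0,0,0,1,0],[-0.66,-0.10,0,0,0,1,0],[-0.66,-0.10,0,0,0,1,0],[-0.66,-0.10,0,0,0,1,0],[-0.66,-0.10,0,0,0,1,0],[-0.66,-0.10,0,0,0,1,0],[-0.66,-0.10,0,0,0,1,0],[-0.66,-0.10,0,0,0,1,0]]'; python3 -m jog '[[0,0,0,0,0,0,0],[0,0,0,0,0,0,0]]'
```

```text
t: 2.65
tcp_pos: [0.5909, -0.1044, 0.4723]
tcp_rot: [[0.383, 0.924, -0.004], [0.924, -0.383, 0.002], [-0.0, -0.004, -1.0]]
force: [0.3, 0.4, -0.3]
gripper_width: 0.0004
finger_force: 0.0
t: 2.85
tcp_pos: [0.5907, -0.1043, 0.4721]
tcp_rot: [[0.387, 0.922, -0.005], [0.922, -0.387, 0.001], [-0.001, -0.005, -1.0]]
force: [0.3, 0.6, -0.5]
gripper_width: 0.0005
finger_force: 0.0
```

```bash
python3 -m jog '[[-0.149,0.098,0,0,0,0.55,0],[-0.149,0.098,0,0,0,0.55,0],[-0.149,0.098,0,0,0,0.55,0],[-0.149,0.098,0,0,0,0.55,0],[-0.149,0.098,0,0,0,0.55,0],[-0.149,0.098,0.2,0,0,0.55,0],[-0.149,0.098,0.2,0,0,0.55,0],[-0.149,0.098,0.2,0,0,0.55,0]]'; python3 -m jog '[[0,0,0,0,0,0,0],[0,0,0,0,0,0,0],[0,0,0,0,0,0,0]]'
python3 - <<'E'
from h import *
for n in('side','wrist'): cv2.imwrite(f'pics/{n}1.png',optics.get_image(n)['image'])
a=np.hstack([cv2.imread(f'pics/{n}1.png')[::1] for n in('side','wrist')]);cv2.imwrite('pics/c1.png',cv2.resize(a,(800,300),interpolation=cv2.INTER_AREA))
E
```

```text
t: 3.65
tcp_pos: [0.6187, -0.2391, 0.3237]
tcp_rot: [[0.731, 0.683, 0.003], [0.683, -0.731, 0.002], [0.003, 0.0, -1.0]]
force: [1.0, -0.7, -0.7]
gripper_width: 0.0003
finger_force: 0.0
t: 3.95
tcp_pos: [0.6205, -0.2435, 0.3295]
tcp_rot: [[0.733, 0.68, 0.008], [0.68, -0.733, -0.004], [0.003, 0.009, -1.0]]
force: [0.3, -0.7, 0.2]
gripper_width: 0.0004
finger_force: 0.0
```

View pics/c1.png

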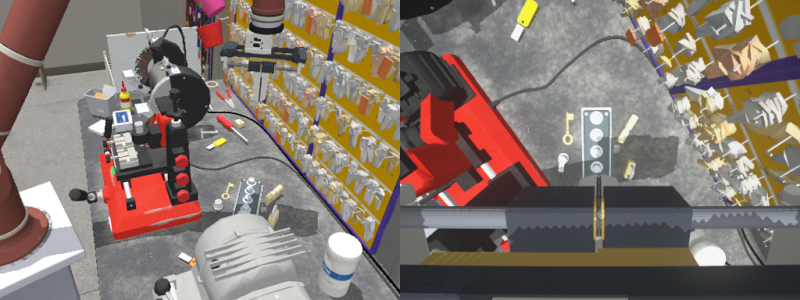

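View pics/wrist1.png

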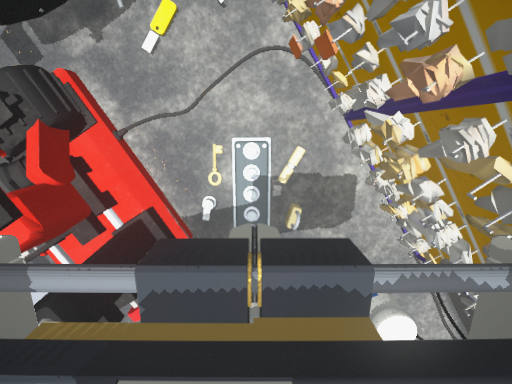

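The wrist view shows the row upright and in line with the shut fingers. Buttons 4 to 1 are at (251,151), (252,173), (252,194), (252,214), all out. I'll check against them.

```bash
python3 - <<'E'
from h import *
s=telemetry.observe(); w=optics.get_image('wrist')
T=np.eye(4);T[:3,:3]=s['tcp_rot'];T[:3,3]=s['tcp_pos'];print(T[:3,3])
M=T@np.array(w['hand_eye'])
g=cv2.cvtColor(w['image'],cv2.COLOR_BGR2GRAY)
c=cv2.HoughCircles(g[135:225,235:270],cv2.HOUGH_GRADIENT,1,15,param1=100,param2=8,minRadius=5,maxRadius=11);print(c)
R=T[:3,:3]
for p in [(252,214.5),(252,194),(251.5,173),(251,151.5)]:
    P=onz(w,p,.041,M); print(P.round(4),(R.T@(P-T[:3,3])).round(4))
E
```

```text
[ 0.61997413 -0.24436735  0.32906777]
[[[16.5 36.5  8. ]
  [16.5 78.5  8. ]
  [16.5 14.5  8.2]
  [16.5 57.5  7.8]]]
[ 0.5629 -0.2944  0.041 ] [-0.0767 -0.0044  0.2878]
[ 0.5904 -0.2691  0.041 ] [-0.0394 -0.0043  0.2879]
[ 0.6169 -0.2435  0.041 ] [-0.0026 -0.005   0.288 ]
[ 0.643  -0.2184  0.041 ] [ 0.0337 -0.0058  0.2881]
```

```bash
python3 -m jog '[[-0.003,-0.006,0.05,0,0,0,0],[-0.003,-0.006,0.1,0,0,0,0],[-0.003,-0.006,0.15,0,0,0,0],[-0.003,-0.006,0.2,0,0,0,0],[-0.003,-0.006,0.25,0,0,0,0],[-0.003,-0.006,0.29,0,0,0,0],[-0.003,-0.006,0.29,0,0,0,0],[-0.003,-0.006,0.29,0,0,0,0]]';python3 -m jog '[[0,0,0,0,0,0,0],[0,0,0,0,0,0,0],[0,0,0,0,0,0,0]]'
python3 - <<'E'
from h import *
print(np.array(telemetry.observe()['tcp_pos']).round(4))
for n in('side','top'): cv2.imwrite(f'pics/{n}2.png',optics.get_image(n)['image'])
a=np.hstack([cv2.resize(cv2.imread('pics/side2.png')[160:310,200:400],(400,300)),cv2.resize(cv2.imread('pics/top2.png')[130:340,160:440],(400,300))]);cv2.imwrite('pics/c2.png',a)
E
```

```text
t: 4.9
tcp_pos: [0.6142, -0.2426, 0.0942]
tcp_rot: [[0.735, 0.678, 0.002], [0.678, -0.735, -0.001], [0.001, 0.003, -1.0]]
force: [0.1, 0.1, 1.2]
gripper_width: 0.0004
finger_force: 0.0
t: 5.2
tcp_pos: [0.6138, -0.2421, 0.0945]
tcp_rot: [[0.735, 0.678, 0.003], [0.678, -0.735, -0.001], [0.001, 0.003, -1.0]]
force: [-0.0, -0.4, 0.3]
gripper_width: 0.0007
finger_force: 0.0
[ 0.6138 -0.2421  0.0945]
```

View pics/c2.png

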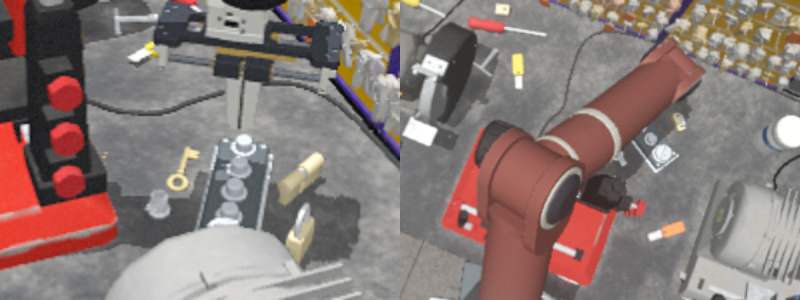

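The tool hangs over button 3 with clear space around it, and the forearm sits well above the key machine. I'll close in gently.

```bash
python3 -m jog '[[0.001,0.004,0.03,0,0,0,0],[0.001,0.004,0.05,0,0,0,0],[0.001,0.004,0.06,0,0,0,0],[0.001,0.004,0.06,0,0,0,0],[0.001,0.004,0.06,0,0,0,0],[0.001,0.004,0.06,0,0,0,0]]'
```

```text
t: 5.9
tcp_pos: [0.6161, -0.2439, 0.0456]
tcp_rot: [[0.735, 0.678, 0.001], [0.678, -0.735, -0.001], [0.0, 0.002, -1.0]]
force: [-0.8, 0.4, 0.1]
gripper_width: 0.0003
finger_force: 0.0
```

```bash
python3 -m jog '[[0,0,0.003,0,0,0,0],[0,0,0.006,0,0,0,0],[0,0,0.008,0,0,0,0],[0,0,0.010,0,0,0,0],[0,0,0.012,0,0,0,0],[0,0,0.014,0,0,0,0],[0,0,0.015,0,0,0,0],[0,0,0.015,0,0,0,0]]'; python3 -m jog '[[0,0,0.001,0,0,0,0],[0,0,0.002,0,0,0,0],[0,0,0.002,0,0,0,0]]'
```

```text
t: 6.7
tcp_pos: [0.6159, -0.2437, 0.0326]
tcp_rot: [[0.735, 0.678, 0.001], [0.678, -0.735, -0.001], [0.0, 0.001, -1.0]]
force: [0.7, -1.1, 1.2]
gripper_width: 0.0003
finger_force: 0.7
t: 7.0
tcp_pos: [0.6159, -0.2437, 0.0314]
tcp_rot: [[0.735, 0.678, 0.001], [0.678, -0.735, -0.0], [0.0, 0.001, -1.0]]
force: [1.0, -0.1, 4.0]
gripper_width: 0.0007
finger_force: 1.8
```

```bash
python3 -m jog '[[0,0,0.001,0,0,0,0],[0,0,0.001,0,0,0,0]]'; python3 -m jog '[[0,0,0.001,0,0,0,0],[0,0,0.001,0,0,0,0]]'
```

```text
t: 7.2
tcp_pos: [0.6159, -0.2437, 0.0314]
tcp_rot: [[0.735, 0.678, 0.001], [0.678, -0.735, -0.0], [0.001, 0.001, -1.0]]
force: [0.7, 0.6, 7.2]
gripper_width: 0.0006
finger_force: 3.6
t: 7.4
tcp_pos: [0.6159, -0.2437, 0.0313]
tcp_rot: [[0.735, 0.678, 0.001], [0.678, -0.735, 0.0], [0.001, 0.001, -1.0]]
force: [-1.0, 1.1, 10.1]
gripper_width: 0.0003
finger_force: 5.3
```

Button 3 is on its stop: z stays at 0.0313 m and the force climbs. Now I'll lift and move over button 1.

```bash
python3 -m jog '[[0,0,-0.02,0,0,0,0],[0,0,-0.06,0,0,0,0],[0,0,-0.06,0,0,0,0],[-0.04,0.001,-0.06,0,0,0,0],[-0.093,0.001,-0.06,0,0,0,0],[-0.093,0.001,-0.06,0,0,0,0],[-0.093,0.001,-0.06,0,0,0,0],[-0.093,0.001,-0.06,0,0,0,0]]'; python3 -m jog '[[0,0,0,0,0,0,0],[0,0,0,0,0,0,0]]'
```

```text
t: 8.2
tcp_pos: [0.562, -0.2929, 0.0768]
tcp_rot: [[0.734, 0.679, -0.0], [0.679, -0.734, 0.002], [0.001, -0.002, -1.0]]
force: [0.6, 0.6, -0.5]
gripper_width: 0.0004
finger_force: 0.0
t: 8.4
tcp_pos: [0.5623, -0.2932, 0.0771]
tcp_rot: [[0.733, 0.68, -0.0], [0.68, -0.733, 0.001], [0.0, -0.001, -1.0]]
force: [0.3, 0.7, -0.5]
gripper_width: 0.0003
finger_force: 0.0
```

```bash
python3 -m jog '[[-0.001,0.001,0.02,0,0,0,0],[-0.001,0.001,0.035,0,0,0,0],[-0.001,0.001,0.039,0,0,0,0],[-0.001,0.001,0.039,0,0,0,0],[-0.001,0.001,0.039,0,0,0,0]]'
```

```text
t: 8.9
tcp_pos: [0.5614, -0.2958, 0.0461]
tcp_rot: [[0.735, 0.678, -0.0], [0.678, -0.735, -0.0], [-0.0, 0.0, -1.0]]
force: [-0.5, -0.2, -0.4]
gripper_width: 0.0009
finger_force: 0.0
```

```bash
python3 -m jog '[[0,0,0.003,0,0,0,0],[0,0,0.006,0,0,0,0],[0,0,0.008,0,0,0,0],[0,0,0.010,0,0,0,0],[0,0,0.012,0,0,0,0],[0,0,0.014,0,0,0,0],[0,0,0.016,0,0,0,0],[0,0,0.016,0,0,0,0]]'; python3 -m jog '[[0,0,0.001,0,0,0,0],[0,0,0.002,0,0,0,0],[0,0,0.002,0,0,0,0]]'; python3 -m jog '[[0,0,0.001,0,0,0,0],[0,0,0.002,0,0,0,0],[0,0,0.002,0,0,0,0]]'
```

```text
t: 9.7
tcp_pos: [0.5616, -0.2958, 0.0333]
tcp_rot: [[0.735, 0.678, 0.0], [0.678, -0.735, -0.0], [-0.0, 0.001, -1.0]]
force: [0.1, -0.4, 0.5]
gripper_width: 0.0005
finger_force: 0.4
t: 10.0
tcp_pos: [0.5616, -0.2958, 0.0318]
tcp_rot: [[0.735, 0.678, 0.0], [0.678, -0.735, -0.0], [-0.0, 0.001, -1.0]]
force: [0.6, -1.2, 2.1]
gripper_width: 0.0004
finger_force: 0.8
t: 10.3
tcp_pos: [0.5617, -0.2958, 0.0314]
tcp_rot: [[0.735, 0.678, 0.001], [0.678, -0.735, -0.0], [0.001, 0.001, -1.0]]
force: [-0.7, 0.2, 7.1]
gripper_width: 0.0007
finger_force: 3.6
```

```bash
python3 -m jog '[[0,0,0.001,0,0,0,0],[0,0,0.001,0,0,0,0]]'; python3 -m jog '[[0,0,-0.02,0,0,0,0],[0,0,-0.06,0,0,0,0],[0,0,-0.06,0,0,0,0],[0.05,0,-0.06,0,0,0,0],[0.1,-0.001,-0.06,0,0,0,0],[0.141,-0.001,-0.06,0,0,0,0],[0.141,-0.001,-0.06,0,0,0,0],[0.141,-0.001,-0.06,0,0,0,0]]'; python3 -m jog '[[0,0,0,0,0,0,0],[0,0,0,0,0,0,0]]'
```

```text
t: 10.5
tcp_pos: [0.5616, -0.2959, 0.0313]
tcp_rot: [[0.735, 0.678, 0.001], [0.678, -0.735, 0.0], [0.001, 0.001, -1.0]]
force: [-1.7, 1.7, 10.7]
gripper_width: 0.0002
finger_force: 5.5
t: 11.3
tcp_pos: [0.6434, -0.2174, 0.0765]
tcp_rot: [[0.734, 0.68, -0.002], [0.68, -0.734, 0.0], [-0.001, -0.002, -1.0]]
force: [-0.7, -0.0, 0.4]
gripper_width: 0.0005
finger_force: 0.0
t: 11.5
tcp_pos: [0.6422, -0.2206, 0.0775]
tcp_rot: [[0.737, 0.676, -0.001], [0.676, -0.737, -0.001], [-0.002, -0.0, -1.0]]
force: [0.2, -0.5, -0.5]
gripper_width: 0.0008
finger_force: 0.0
```

```bash
python3 -m jog '[[0.003,0,0.02,0,0,0,0],[0.003,0,0.035,0,0,0,0],[0.003,0,0.039,0,0,0,0],[0.003,0,0.039,0,0,0,0],[0.003,0,0.039,0,0,0,0]]'
```

```text
t: 12.0
tcp_pos: [0.6455, -0.2172, 0.0461]
tcp_rot: [[0.735, 0.678, -0.0], [0.678, -0.735, -0.0], [-0.0, 0.0, -1.0]]
force: [0.3, 0.9, 0.7]
gripper_width: 0.0005
finger_force: 0.0
```

Within 2 mm of centre, which is fine.

```bash
python3 -m jog '[[-0.001,0,0.003,0,0,0,0],[-0.001,0,0.006,0,0,0,0],[-0.001,0,0.008,0,0,0,0],[-0.001,0,0.010,0,0,0,0],[-0.001,0,0.012,0,0,0,0],[-0.001,0,0.014,0,0,0,0],[-0.001,0,0.016,0,0,0,0],[-0.001,0,0.016,0,0,0,0]]'; python3 -m jog '[[0,0,0.001,0,0,0,0],[0,0,0.002,0,0,0,0],[0,0,0.003,0,0,0,0],[0,0,0.003,0,0,0,0]]'; python3 -m jog '[[0,0,0.001,0,0,0,0],[0,0,0.002,0,0,0,0],[0,0,0.002,0,0,0,0]]'
```

```text
t: 12.8
tcp_pos: [0.6451, -0.2178, 0.0332]
tcp_rot: [[0.735, 0.678, 0.0], [0.678, -0.735, -0.001], [-0.0, 0.001, -1.0]]
force: [-0.3, -0.9, 0.5]
gripper_width: 0.0005
finger_force: 0.5
t: 13.2
tcp_pos: [0.6451, -0.2178, 0.0314]
tcp_rot: [[0.735, 0.678, 0.0], [0.678, -0.735, -0.0], [0.0, 0.001, -1.0]]
force: [-0.2, -0.9, 4.3]
gripper_width: 0.0004
finger_force: 1.9
t: 13.5
tcp_pos: [0.6451, -0.2178, 0.0313]
tcp_rot: [[0.735, 0.678, 0.001], [0.678, -0.735, 0.0], [0.001, 0.001, -1.0]]
force: [-2.3, 0.5, 10.0]
gripper_width: 0.0007
finger_force: 5.2
```

Button 4 is in. I'll lift well clear and check.

```bash
python3 -m jog '[[0,0,-0.02,0,0,0,0],[0,0,-0.06,0,0,0,0],[0,0,-0.12,0,0,0,0],[0,0,-0.18,0,0,0,0],[0,0,-0.24,0,0,0,0],[0,0,-0.3,0,0,0,0],[0,0,-0.3,0,0,0,0],[0,0,-0.3,0,0,0,0]]'; python3 -m jog '[[0,0,0,0,0,0,0],[0,0,0,0,0,0,0],[0,0,0,0,0,0,0]]'
python3 - <<'E'
from h import *
a=cv2.resize(optics.get_image('side')['image'][220:300,280:360],(400,400),interpolation=cv2.INTER_CUBIC)
b=cv2.resize(optics.get_image('wrist')['image'][130:250,190:310],(400,400),interpolation=cv2.INTER_CUBIC)
cv2.imwrite('pics/c3.png',np.hstack([a,b]))
E
```

```text
t: 14.3
tcp_pos: [0.6452, -0.2173, 0.2708]
tcp_rot: [[0.735, 0.678, 0.002], [0.678, -0.735, 0.0], [0.002, 0.001, -1.0]]
force: [0.4, -0.1, -0.2]
gripper_width: 0.0004
finger_force: 0.0
t: 14.6
tcp_pos: [0.6444, -0.217, 0.2677]
tcp_rot: [[0.735, 0.678, -0.003], [0.678, -0.735, 0.001], [-0.002, -0.003, -1.0]]
force: [0.3, -0.3, 0.1]
gripper_width: 0.0007
finger_force: 0.0
```

View pics/c3.png

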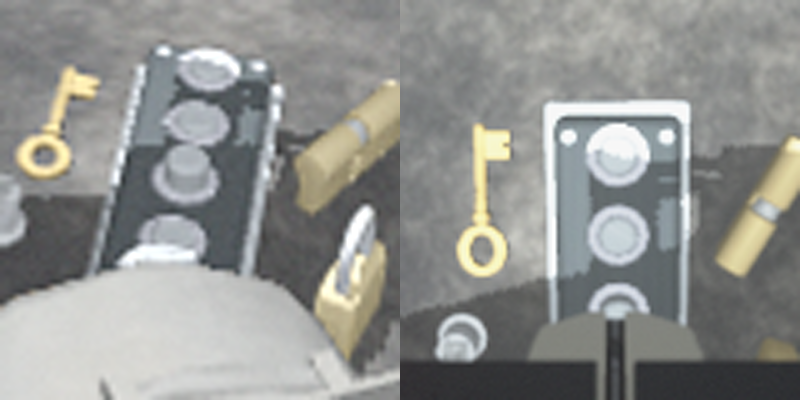

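Side crop: buttons 4 at (208,70), 3 at (197,122) and 1 at (172,238) sit flush in their collars, and button 2 at (186,165) stands out. The lock and the items around it have not moved.

```bash
python3 -c "from workcell import ticket; print(ticket.sign_off())"
```

```text
the job is handed in; nothing more can be done
None
```

I pressed buttons 3, 1 and 4 fully in, in that order, with about 11 N at most; button 2 is still out, nothing around the lock has visibly moved, and the job was handed in at about 15 s.

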